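# Feed the tall carton into the transfer bay

### The arm

A 6-joint arm with a two-finger parallel gripper is mounted at the origin on the work surface. World frame = base frame: x ahead of the robot, y to its left, z up, the work surface at z = 0. Lengths are in m, angles in rad, forces in N, time in s.
With the tool pointing down it reaches from about 0.375 to 0.975 m from the base axis. Payload 3.8 kg.
Tool frame: the origin (TCP) lies on the centre line of the jaws, within the pads' length; the fingertips stand 25 mm ahead of it and the grasp point (between the pads) lies 6 mm ahead of it; y points along the fingers, z is the direction in which the jaws open and shut, and the axes are right-handed (so a half turn about y gives the same grasp; the last joint's range is limited). The gripper opens to 85 mm and grips with 20 to 120 N. Pads are 22 mm wide; open, the fingers measure 114 mm over their backs; the gripper's body (76 mm by 85 mm) begins 54 mm behind the grasp point. The pads swing forward as they close: fully open they stand 13 mm farther back than shut.
Start: joints at [-0.037, 0.264, 1.604, -0, 1.274, -0.037], TCP at [0.675, -0, 0.256] pointing down, gripper open.
Joint ranges: [-2.63, 2.63], [-0.94, 2.18], [0.31, 2.57], [-1.31, 4.45], [0, 2.66], [-2.55, 2.55]. Speed limits (rad/s): [2.57, 2.57, 3.14, 3.14, 3.14, 3.14].

### API

Orientations are given as a rotation vector (axis times angle).
In Python, from workcell import bot gives the robot as it stands.
- The arm moves only by the shell command python3 -m jog 'ROWS' [FORCE]. ROWS is JSON, a list of rows, each a list of 5 numbers: the shift along the world's x, y, z in mm, then the turn about the world's z in degrees, then the finger opening in mm, from 0 to 85.4. A call has exactly 10 rows; each row is the pose to reach, as a shift and turn from the pose commanded when the call began; what a row does not reach only later rows make up. A row lasts 1/8 s, in which the tool goes at most 62.5 mm and 10.7 degrees, less where a joint would pass 70% of its speed; a pose out of reach is approached as far as the arm can. A call with a gripper value outside its range is refused whole. The fingers move at their own pace and stop on an object; FORCE is the grip in N (left out, the last holds). Time passes only in rows, so rows that repeat a pose let the fingers close, or fill a call up. It gives the time, the measured TCP pose, the force and the opening at its end, in the units of the state.
- bot.read_state(): the state, without advancing time (a new reading comes with each control period).
- bot.read_camera(name): name is "scene" or "side" or "wrist"; returns a dict with "pixels" (400x640x3 uint8, red, green, blue), "fx", "fy", "cx", "cy" (pixels), "R" (3x3) and "t" (3): a world point X has camera coordinates R X + t. Camera axes: x right, y down, z forward; pixel columns grow to the right and rows downward; lengths in m; the calibration is good to about 2 mm. A picture is of the moment at which its call begins. There is no depth.
- bot.finish_job(): hands the job in, once; it reports no verdict.
The state is a dict: "time": time; "q": joint angles; "joint_vel": joint speeds; "joint_torque": joint torques, N m; "tool_pos": TCP position; "tcp_rot": TCP orientation; "wrist_force": force on the tool from outside, world axes, zero at the start; "torque": the same for the moment, N m; "width": opening from 0.0 (shut) to 1.0 (fully open).
Only numpy, scipy, OpenCV 4.12 (cv2) and the standard library are available. Lean on these libraries where they do the work, as an engineer would, in place of code of your own. Each camera call takes 0.05 s, during which the arm holds its last target.

### The job

On the two-lane roller track beside the glove box, push the taller of the two cartons along its rollers until it is fully home in the bay at the end of its lane, right up against the end stop and square in the bay. Keep it flat on the rollers all the way (no lifting or tipping), and leave the other, flatter carton where it is.

Things in the scene. Friction and masses are not known exactly. Their poses are not given: they have to be found in the camera images.
- track: Fixed two-lane roller track, 428 mm long, 200 mm wide: grey rollers, aluminium rails. Origin on the bench under its middle; x runs along the lanes to the bays, y across, z up. Lane centres y = -50 and +50 mm, 80 mm clear between rails; rail tops 62 mm, roller tops 50 mm above the bench. Free 24 mm rollers every 30 mm from x = -195 to 105 mm. The lanes are open at the start.
- stop (a point): Middle of the end stop's inner face at bay-floor height (48 mm above the bench), 215 mm along x from the track's origin, y = 0; same axes as the track. The two white, open-topped bays lie side by side before it, one per lane (lane centres y = -50 and +50 mm), 90 mm deep, 84 mm clear between walls that rise 47 mm above the bay floor.
- carton_mid (a point): Centre of the taller cardboard carton, 80 mm long, 60 mm wide, 58 mm tall, about 0.35 kg, standing on the rollers of one of the lanes, which one varies. x along its length (roughly along the lane), z up; its centre is 29 mm above its underside. Fully home, its centre is 40 mm short of the end stop.
- flat_mid (a point): Centre of the flatter cardboard carton, 80 mm long, 60 mm wide, 30 mm tall, standing on the rollers of the other lane. It rolls easily; it is to stay there. x along its length, z up.

How it is judged:
By the outcome, as a careful person would: the job done as asked, in the order asked, and still so for the second after the job is handed in, with the robot touching nothing.
It also fails if it takes over 35 s, if anything falls off the work surface, if the arm or the gripper's body presses on something with over 40 N, if the wrist force passes 120 N, or if a joint passes its speed limit or range.

## Working session

There is one attempt and no reset: what is moved stays moved. The work goes in short steps, Python scripts to look and compute and a shell command to move; the robot and the scene stay as the last step left them, time stands still between calls to the robot, and variables do not carry over. Pictures are saved under pics/ and viewed, and the job is handed in when it is done.

```bash
mkdir -p pics; ls
cat > h.py <<'E'
import numpy as np,cv2,pickle,sys
from workcell import bot
def snap(n,tag):
    c=bot.read_camera(n); cv2.imwrite(f'pics/{n}_{tag}.png',cv2.cvtColor(c['pixels'],cv2.COLOR_RGB2BGR)); pickle.dump(c,open(f'pics/{n}_{tag}.pkl','wb')); return c
def ray(c,u,v,z):
    R=np.array(c['R']);t=np.array(c['t']); o=-R.T@t; d=R.T@np.array([(u-c['cx'])/c['fx'],(v-c['cy'])/c['fy'],1]); return o+d*(z-o[2])/d[2]
def proj(c,X):
    p=np.array(c['R'])@np.array(X)+np.array(c['t']); return c['fx']*p[0]/p[2]+c['cx'],c['fy']*p[1]/p[2]+c['cy']
E
python3 - <<'E'
from h import *
for n in('scene','side','wrist'):
    c=snap(n,'0'); print(n,-np.array(c['R']).T@np.array(c['t']),c['fx'])
print(bot.read_state())
E
```

```text
pics
scene [0.7932011  0.38518187 0.74424054] 423.2083406645082
side [0.04910849 0.51879262 0.45936106] 493.79923421976616
wrist [0.67387263 0.06972297 0.37237963] 300.1050545065045
{'time': 0.15, 'q': array([-3.69087560e-02,  2.64587691e-01,  1.60510499e+00,  2.03217835e-05,
        1.27372216e+00, -3.68915729e-02]), 'joint_vel': array([ 0.00027026, -0.00182945, -0.00391424, -0.0004048 , -0.00020836,
        0.00105304]), 'joint_torque': array([-4.44535381e-04, -5.15905774e+01, -3.67958951e+01, -2.06692371e-04,
        8.09489022e-03,  2.50629785e-05]), 'tool_pos': array([6.74449416e-01, 1.88458503e-05, 2.55218754e-01]), 'tcp_rot': array([-1.21046511,  1.21059789, -1.20829166]), 'wrist_force': array([0.33817285, 0.25261441, 0.68875879]), 'torque': array([-0.04142949,  0.04707332,  0.05916009]), 'width': 0.9971436695020874}
```

View pics/scene_0.png

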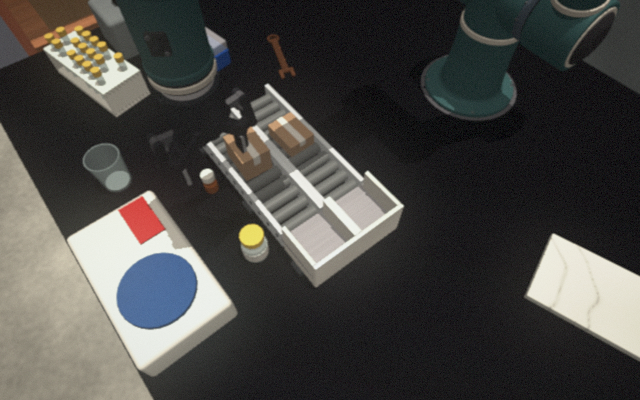

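View pics/side_0.png

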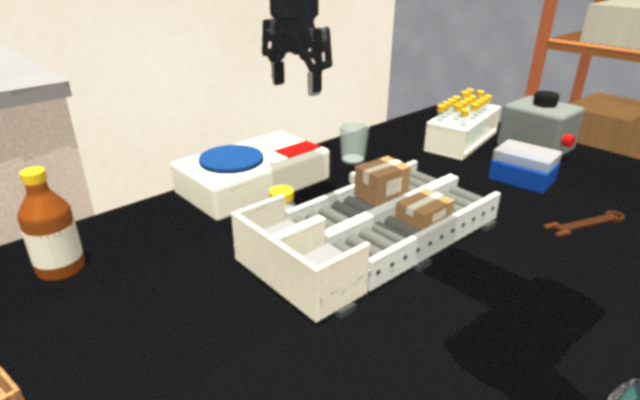

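View pics/wrist_0.png

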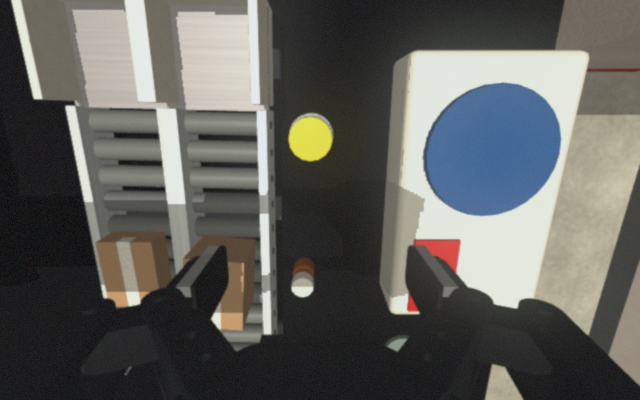

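Run:
```python
from h import *
def crop(n,x0,y0,x1,y1,s):
    im=cv2.imread(f'pics/{n}_0.png')[y0:y1,x0:x1]
    im=np.clip(im.astype(float)*1.3+15,0,255).astype('uint8')
    cv2.imwrite(f'pics/{n}_0c.png',cv2.resize(im,None,fx=s,fy=s,interpolation=cv2.INTER_CUBIC))
crop('scene',200,75,410,285,2.8)
crop('side',225,140,510,325,2.8)
crop('wrist',0,0,300,360,1.66)
```

```text
(no output)
```

View pics/scene_0c.png

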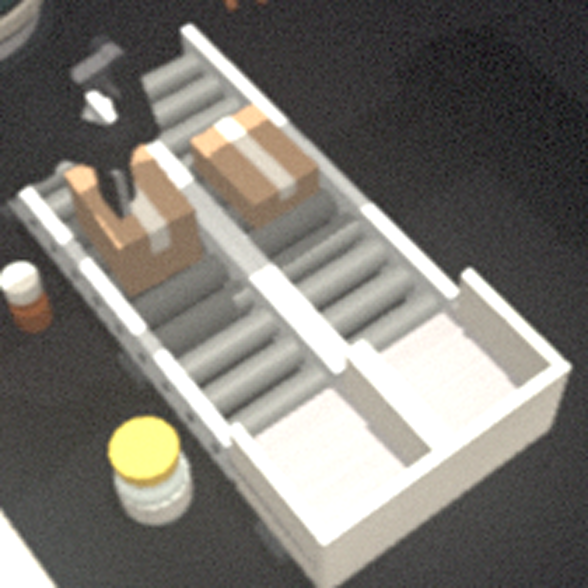

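View pics/side_0c.png

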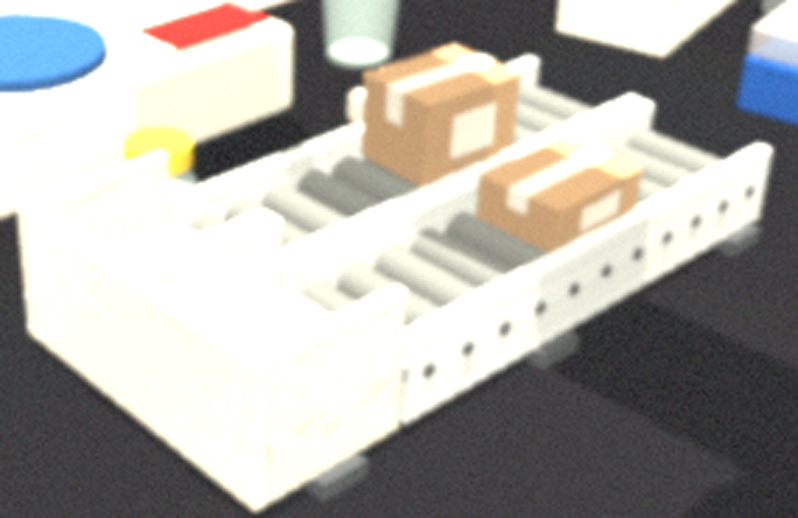

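View pics/wrist_0c.png

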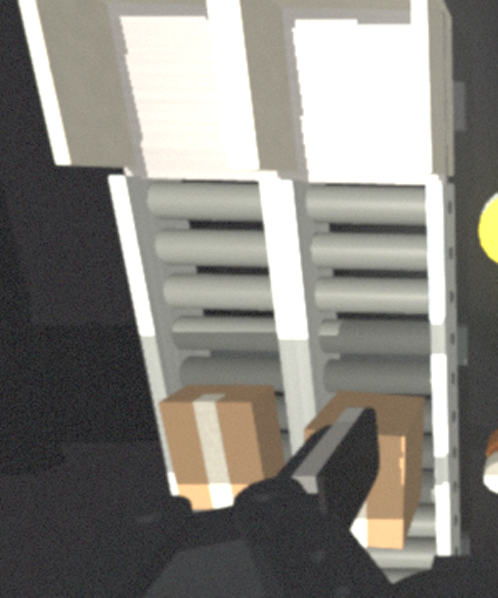

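```bash
cat > m.py <<'E'
from h import *
S=pickle.load(open('pics/scene_0.pkl','rb'));D=pickle.load(open('pics/side_0.pkl','rb'));W=pickle.load(open('pics/wrist_0.pkl','rb'))
s=lambda x,y,z:(np.round(1000*ray(S,200+x/2.8,75+y/2.8,z),1)[:2])
d=lambda x,y,z:(np.round(1000*ray(D,225+x/2.8,140+y/2.8,z),1)[:2])
w=lambda x,y,z:(np.round(1000*ray(W,x/1.66,y/1.66,z),1)[:2])
print('scene stop corners out',s(570,368,.095),s(325,543,.095))
print('bay start outer corners',s(468,272,.095),s(235,428,.095))
print('rail start',s(188,28,.062),s(22,192,.062))
print('tall top scene: near-right,(200,215),(130,293bottom)',s(200,208,.108),s(122,248,.108),s(68,172,.108))
print('flat top scene',s(318,172,.08),s(258,208,.08),s(192,145,.08),s(250,108,.08))
print('side rail start',d(770,148,.062),'stop outer',d(22,210,.095),d(262,380,.095),'bay start',d(405,288,.095))
print('side tall top',d(365,72,.108),d(412,102,.108),d(518,72,.108),d(455,44,.108))
print('side flat top',d(480,180,.08),d(540,208,.08),d(640,175,.08),d(575,148,.08))
print('wrist bay start L',w(62,163,.095),'rail at bay',w(118,176,.062),w(435,178,.062),'railstart',w(447,553,.062))
print('wrist flat top',w(162,402,.08),w(265,400,.08),'tall',w(425,402,.108), w(405,547,.108))
E
python3 m.py
```

```text
scene stop corners out [428.9 181.4] [625.4 175.8]
bay start outer corners [428.7  85.1] [620.9  81.6]
rail start [ 422.4 -252.6] [ 616.7 -190.4]
tall top scene: near-right,(200,215),(130,293bottom) [541.7 -63.3] [601.9 -68.5] [ 594.4 -146.8]
flat top scene [444.6 -56. ] [498.5 -57. ] [ 500.7 -134.6] [ 445.3 -137. ]
side rail start [ 419.4 -261.2] stop outer [618.6 175.2] [417.7 182.2] bay start [427.3  78.6]
side tall top [605.3 -76.4] [554.5 -64.8] [ 540.5 -149.4] [ 598.1 -155.1]
side flat top [494.  -59.8] [449.4 -59. ] [ 435.1 -135.6] [ 482.4 -136.1]
wrist bay start L [427.4  79.7] rail at bay [429.7  73.5] [619.2  72.3] railstart [ 614.7 -196.1]
wrist flat top [440.7 -65.2] [506.9 -63.8] tall [615.3 -52.1] [ 597.  -152.2]
```

```bash
python3 -m jog '[[-25,-48,0,0,22],[-50,-97,0,0,22],[-75,-146,0,-1.2,22],[-102,-195,0,-1.2,22],[-102,-195,-20,-1.2,22],[-102,-195,-50,-1.2,22],[-102,-195,-80,-1.2,22],[-102,-195,-105,-1.2,22],[-102,-195,-105,-1.2,22],[-102,-195,-105,-1.2,22]]'
python3 - <<'E'
from h import *
snap('side','1');snap('wrist','1')
E
```

```text
time: 1.4
tool_pos: [0.5736, -0.1945, 0.1516]
tcp_rot: [-1.199, 1.224, -1.224]
wrist_force: [0.3, -0.0, 0.5]
width: 0.259
```

View pics/side_1.png

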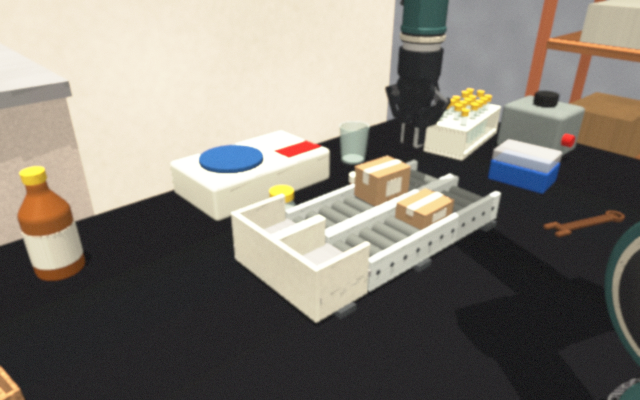

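View pics/wrist_1.png

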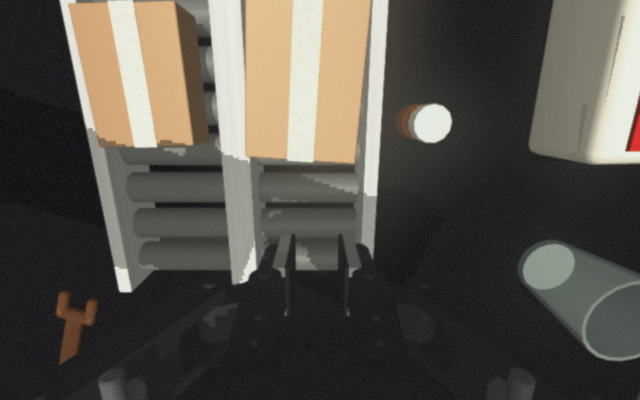

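Run:
```python
from h import *
W=pickle.load(open('pics/wrist_1.pkl','rb'))
w=lambda x,y,z:(np.round(1000*ray(W,x,y,z),1)[:2])
print(w(247,155,.108),w(356,161,.108),'flat',w(103,146,.08),w(192,144,.08))
print('rail R inner/outer',w(387,0,.062),w(378,258,.062),w(65,0,.062),w(120,291,.062), w(212,0,.062),w(243,0,.062),w(231,282,.062),w(257,280,.062))
```

```text
[ 536.8 -147.7] [ 595.6 -152.2] flat [ 440.6 -144.1] [ 496.5 -144.1]
rail R inner/outer [618.9 -62.1] [ 619.7 -235.1] [424.  -58.1] [ 416.5 -259.7] [512.9 -59.9] [531.6 -60.3] [ 505.1 -253.5] [ 525.6 -252.2]
```

```bash
python3 -m jog '[[-2,0,-20,0,22],[-3,0,-40,0,22],[-3,0,-55,0,22],[-3,0,-63,0,22],[-3,5,-63,0,22],[-3,10,-63,0,22],[-3,16,-63,0,22],[-3,20,-63,0,22],[-3,24,-63,0,22],[-3,27,-63,0,22]]'
python3 - <<'E'
from h import *
snap('side','2');snap('wrist','2')
E
```

```text
time: 2.75
tool_pos: [0.57, -0.1677, 0.0884]
tcp_rot: [-1.199, 1.224, -1.225]
wrist_force: [0.1, 0.8, 0.1]
width: 0.259
```

View pics/side_2.png

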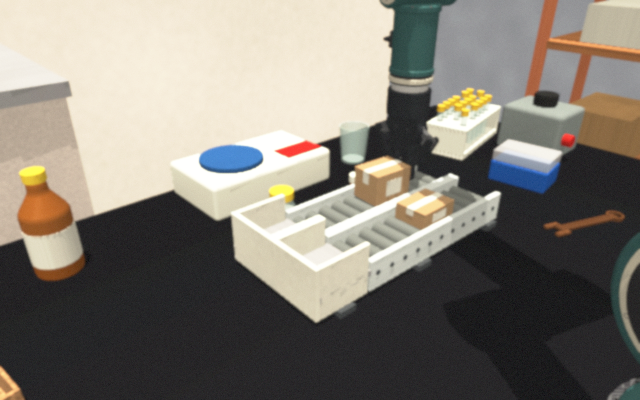

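View pics/wrist_2.png

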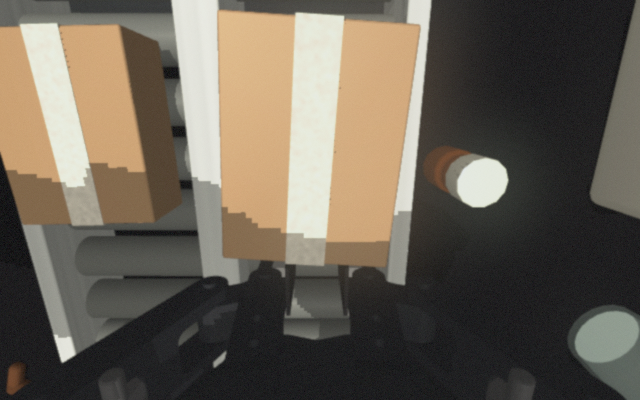

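```bash
python3 -m jog '[[0,3,0,0,22],[0,6,0,0,22],[0,10,0,0,22],[0,14,0,0,22],[0,19,0,0,22],[1,24,0,0,22],[1,29,0,0,22],[1,34,0,0,22],[1,39,0,0,22],[1,44,0,0,22]]'
python3 - <<'E'
from h import *
snap('wrist','3')
E
```

```text
time: 4.1
tool_pos: [0.571, -0.1237, 0.0883]
tcp_rot: [-1.199, 1.225, -1.225]
wrist_force: [0.5, -0.4, -0.2]
width: 0.261
```

View pics/wrist_3.png

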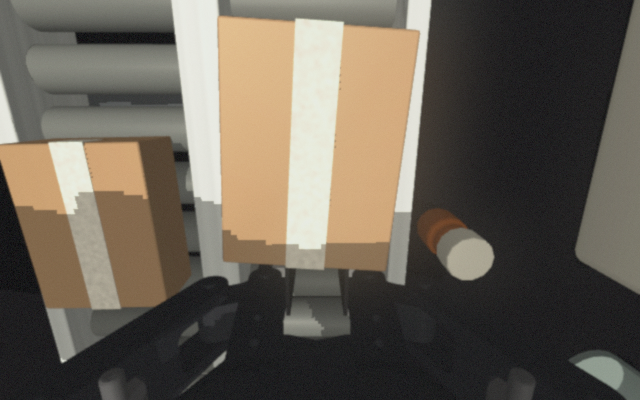

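```bash
python3 -m jog '[[0,5,0,0,22],[0,10,0,0,22],[0,16,0,0,22],[1,22,0,0,22],[1,28,0,0,22],[1,34,0,0,22],[1,40,0,0,22],[1,46,0,0,22],[1,52,0,0,22],[1,57,0,0,22]]'
python3 - <<'E'
from h import *
W=snap('wrist','4')
for p in((223,260),(387,270)): print(np.round(1000*ray(W,*p,.108),1))
E
```

```text
time: 5.4
tool_pos: [0.572, -0.0666, 0.0883]
tcp_rot: [-1.199, 1.224, -1.225]
wrist_force: [-0.2, -1.2, -0.2]
width: 0.259
[537.9 -48.2 108. ]
[597.2 -53.4 108. ]
```

View pics/wrist_4.png

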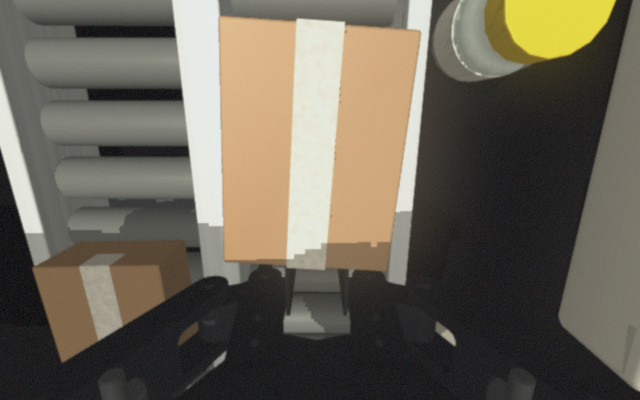

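```bash
python3 -m jog '[[1,6,0,0,22],[2,12,0,0,22],[3,18,0,0,22],[4,24,0,0,22],[5,30,0,0,22],[5,36,0,0,22],[5,42,0,0,22],[5,48,0,0,22],[6,54,0,0,22],[6,60,0,0,22]]'
python3 - <<'E'
from h import *
W=snap('wrist','5');snap('scene','5');snap('side','5')
E
```

```text
time: 6.7
tool_pos: [0.578, -0.0066, 0.0883]
tcp_rot: [-1.199, 1.225, -1.225]
wrist_force: [-0.4, 0.1, 0.3]
width: 0.255
```

View pics/wrist_5.png

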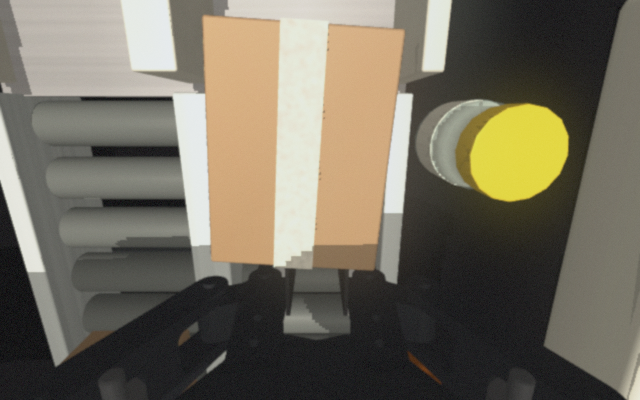

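View pics/side_5.png

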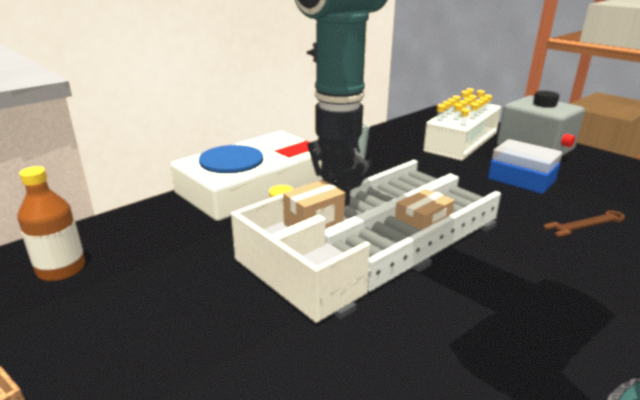

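Run:
```python
from h import *
W=pickle.load(open('pics/wrist_5.pkl','rb'))
w=lambda x,y,z:(np.round(1000*ray(W,x,y,z),1)[:2])
print('carton',w(204,16,.108),w(404,30,.108),w(212,261,.108),w(376,270,.108))
print('wall tops',w(132,70,.095),w(177,71,.095),w(422,71,.095),w(443,70,.095),'walls at floor',w(205,85,.06),w(397,80,.06))
```

```text
carton [546.9  89.8] [604.8  85. ] [540.   11.5] [599.3   6.6]
wall tops [516.   77.6] [531.3  76.9] [615.1  75.1] [622.3  75.3] walls at floor [528.2  75.1] [615.6  75.4]
```

```bash
python3 -m jog '[[0,6,0,0,22],[0,12,0,0,22],[0,18,0,0,22],[0,24,0,0,22],[0,30,0,0,22],[0,36,0,0,22],[0,42,0,0,22],[0,48,0,0,22],[0,54,0,0,22],[0,60,0,0,22]]'
python3 - <<'E'
from h import *
W=snap('wrist','6');snap('side','6')
E
```

```text
time: 8.1
tool_pos: [0.578, 0.0534, 0.0882]
tcp_rot: [-1.199, 1.225, -1.225]
wrist_force: [0.7, -1.4, 0.1]
width: 0.257
```

View pics/wrist_6.png

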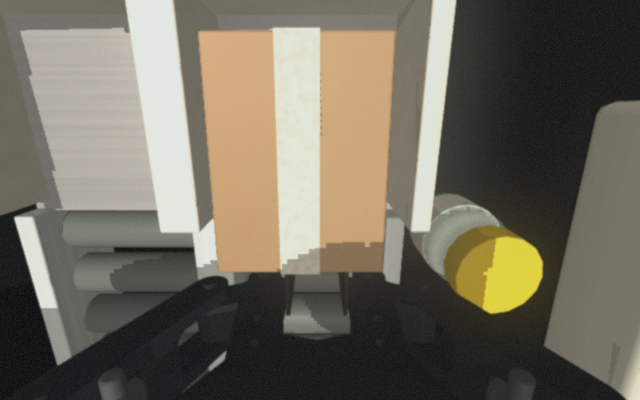

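View pics/side_6.png

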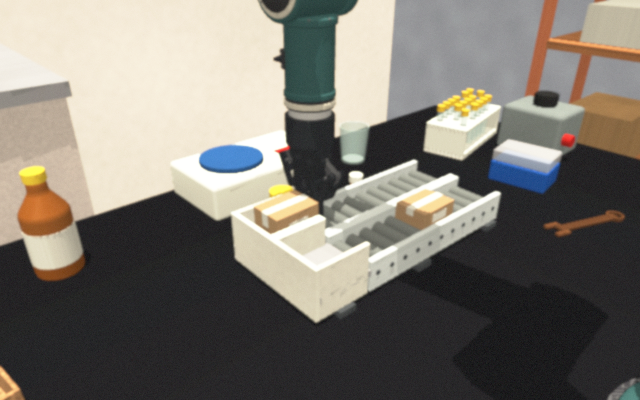

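```bash
python3 -m jog '[[0,4,0,0,22],[0,8,0,0,22],[0,12,0,0,22],[0,15,0,0,22],[0,18,0,0,22],[0,20,0,0,22],[0,22,0,0,22],[0,24,0,0,22],[0,25,0,0,22],[0,26,0,0,22]]'
python3 - <<'E'
from h import *
W=snap('wrist','7')
E
```

```text
time: 9.45
tool_pos: [0.578, 0.0735, 0.0885]
tcp_rot: [-1.207, 1.219, -1.23]
wrist_force: [-1.0, -24.8, 2.9]
width: 0.259
```

View pics/wrist_7.png

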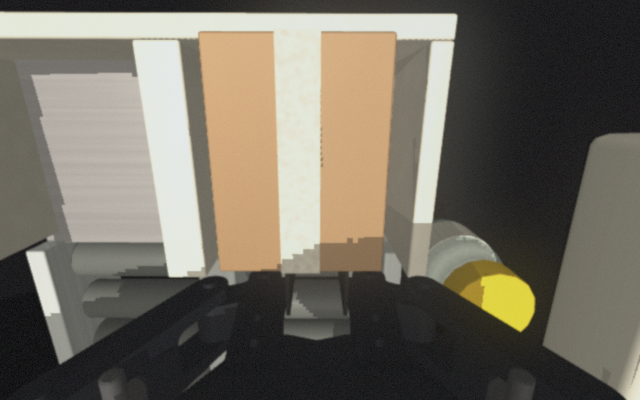

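Run:
```python
from h import *
W=pickle.load(open('pics/wrist_7.pkl','rb'))
w=lambda x,y,z:(np.round(1000*ray(W,x,y,z),1)[:2])
print('carton',w(199,32,.108),w(396,32,.108),w(218,269,.108),w(384,271,.108))
print('stop inner top edge',w(140,39,.095),w(425,40,.095),'outer',w(20,14,.095),w(455,15,.095),'walls',w(183,41,.095),w(429,41,.095),'bay start',w(168,275,.095),w(414,275,.095))
print(bot.read_state()['torque'],bot.read_state()['wrist_force'])
snap('side','7');snap('scene','7')
im=cv2.imread('pics/scene_7.png')[120:290,220:420];cv2.imwrite('pics/scene_7c.png',cv2.resize(im,None,fx=3,fy=3,interpolation=cv2.INTER_CUBIC))
```

```text
carton [544.9 165.8] [602.  164.7] [541.6  88.5] [602.1  86.5]
stop inner top edge [520.5 167. ] [614.9 164.9] outer [482.9 175. ] [624. 172.] walls [534.7 166.1] [616.3 164.5] bay start [515.6  78.6] [617.8  76.7]
[-2.88705447  0.11307384 -0.02774989] [ -0.52276914 -21.98010541   2.10468109]
```

View pics/scene_7c.png

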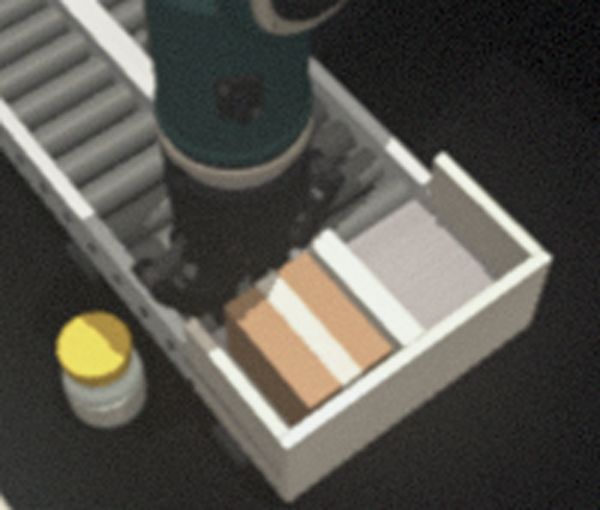

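View pics/side_7.png

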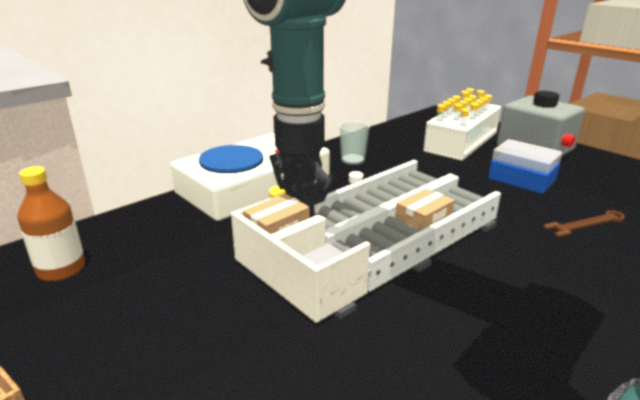

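```bash
python3 -m jog '[[0,-3,0,0,22],[0,-6,0,0,22],[0,-10,0,0,22],[0,-16,0,0,22],[0,-24,0,0,22],[0,-32,0,0,22],[0,-36,10,0,22],[0,-36,40,0,22],[0,-36,70,0,22],[0,-36,100,0,22]]'
python3 -m jog '[[0,-40,30,0,22],[0,-80,50,0,22],[0,-110,50,0,22],[0,-110,50,0,22],[0,-110,50,0,22],[0,-110,50,0,22],[0,-110,50,0,22],[0,-110,50,0,22],[0,-110,50,0,22],[0,-110,50,0,22]]'
python3 - <<'E'
from h import *
for n in('side','scene','wrist'):snap(n,'8')
im=cv2.imread('pics/scene_8.png')[75:290,200:420];cv2.imwrite('pics/scene_8c.png',cv2.resize(im,None,fx=2.7,fy=2.7,interpolation=cv2.INTER_CUBIC))
E
```

```text
time: 10.85
tool_pos: [0.5781, 0.0428, 0.19]
tcp_rot: [-1.198, 1.224, -1.225]
wrist_force: [0.4, 0.0, 0.2]
width: 0.257
time: 12.1
tool_pos: [0.578, -0.0669, 0.2382]
tcp_rot: [-1.199, 1.225, -1.224]
wrist_force: [-0.2, 0.1, 0.4]
width: 0.261
```

View pics/scene_8c.png

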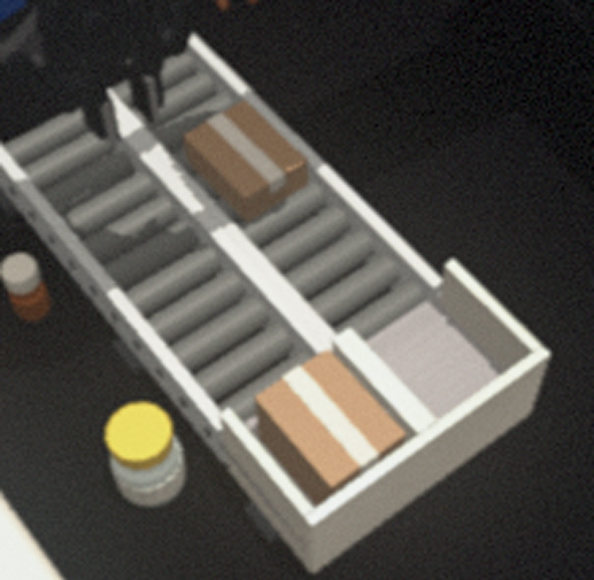

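View pics/wrist_8.png

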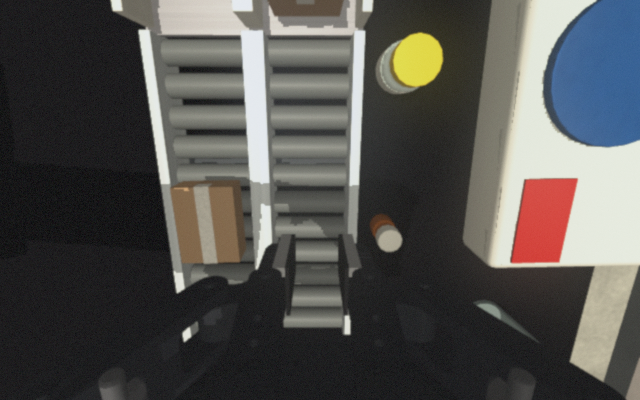

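View pics/side_8.png

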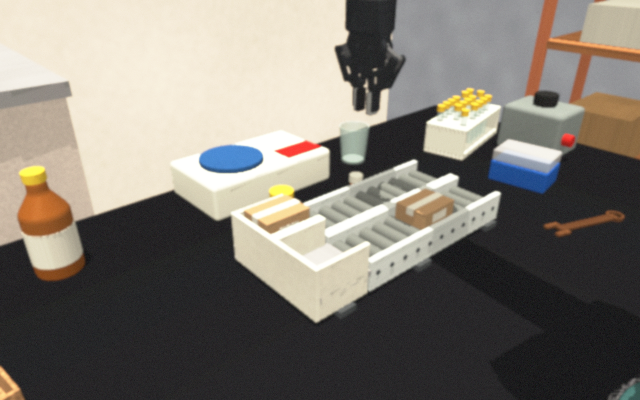

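```bash
python3 -m jog '[[0,40,0,0,22],[0,80,0,0,22],[0,110,0,0,22],[0,120,0,0,22],[0,120,0,0,22],[0,120,0,0,22],[0,120,0,0,22],[0,120,0,0,22],[0,120,0,0,22],[0,120,0,0,22]]'
python3 - <<'E'
from h import *
snap('wrist','9')
im=cv2.imread('pics/wrist_9.png')[:270,140:440];cv2.imwrite('pics/wrist_9c.png',cv2.resize(im,None,fx=2.2,fy=2.2,interpolation=cv2.INTER_CUBIC))
E
```

```text
time: 13.5
tool_pos: [0.578, 0.0528, 0.2383]
tcp_rot: [-1.199, 1.225, -1.225]
wrist_force: [-0.7, 0.4, -0.2]
width: 0.261
```

View pics/wrist_9c.png

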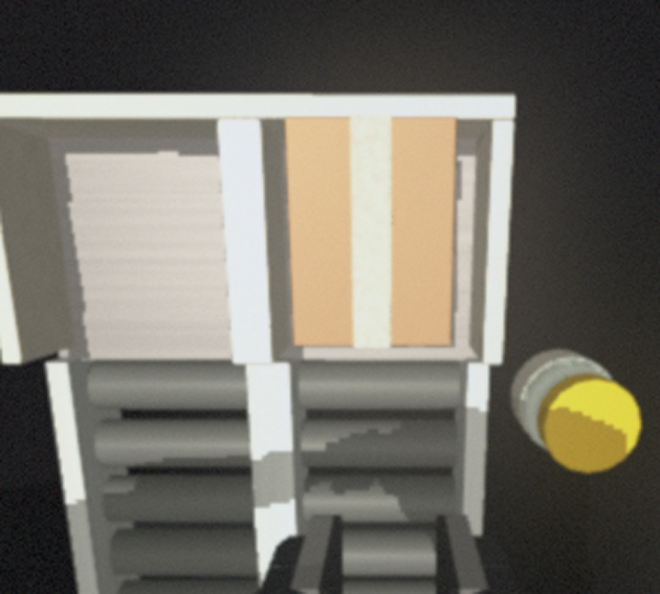

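Run:
```python
from h import *
W=pickle.load(open('pics/wrist_9.pkl','rb'))
w=lambda x,y,z:(np.round(1000*ray(W,140+x/2.2,y/2.2,z),1)[:2])
print('front',w(286,117,.106),w(456,118,.106),'back',w(293,346,.106),w(451,346,.106))
print('stop',w(275,118,.095),w(500,120,.095),'mouth walls',w(245,361,.095),w(495,363,.095),'wall in',w(262,130,.095),w(492,130,.095))
S=pickle.load(open('pics/scene_7.pkl','rb'))['pixels'];T=pickle.load(open('pics/scene_8.pkl','rb'))['pixels']
g=lambda a:cv2.cvtColor(a,cv2.COLOR_RGB2GRAY)[225:260,320:355].astype('float32')
print(cv2.phaseCorrelate(g(S),g(T)))
A=pickle.load(open('pics/side_0.pkl','rb'))['pixels'];B=pickle.load(open('pics/side_8.pkl','rb'))['pixels']
g=lambda a:cv2.cvtColor(a,cv2.COLOR_RGB2GRAY)[185:235,390:460].astype('float32')
print('flat',cv2.phaseCorrelate(g(A),g(B)))
```

```text
front [544.2 164.8] [603.  163.2] back [541.8  85.4] [601.7  84.1]
stop [538.7 166.4] [620. 164.] mouth walls [520.7  78.2] [620.3  75.2] wall in [533.7 162.5] [617.2 160.7]
((-0.0885978971518746, -0.09272557260764103), 0.9940136950693013)
flat ((-0.05264740761025166, 0.14998608307451278), 0.57462662908766)
```

```bash
python3 -c "
from workcell import bot
print(bot.finish_job())"
```

```text
the job is handed in; nothing more can be done
None
```

The taller carton is home in its bay, square and against the end stop, and I handed the job in at about 13.5 s. I pushed it from behind with both fingertips set low inside its lane. The arm stalled at 25 N against the stop, and I then backed off and raised clear.

- **Home:** the wrist camera put its front face about 1 mm short of the end stop. That is within the roughly 2 mm calibration error. The carton showed no measurable shift (about 0.1 pixel) when I backed off.
- **Square:** it measured within about 1° of the bay. It had been turned by about 4° on the rollers and straightened as it entered the bay.
- **Flat carton:** I saw no movement. The before-and-after image shift was 0.15 pixel or less, though that match was weaker (0.57) because the lighting on it had changed.
- **Disagreement:** my early estimate of the stop, based on its outer face, was about 9 mm too far along. It counted most of the thickness of the stop wall. The stall and the later wrist views agreed with each other.

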